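# Find the concealed catch of the key box

## Task

The tray in the front of the low grey key box is held by a concealed catch: of the four identical square pads sunk in a row into its flat top, one gives way when pressed and the other three are fixed blanks. Feel from pad to pad with the closed fingertips until you find the one that gives, press it fully in so that the key tray slides out, and take the hand away. Press no harder than a firm push of a finger, do not touch the tray itself, and leave the small things on and around the box where they lie.

Things in the scene. Friction and masses are not known exactly. Their poses are not given: they have to be found in the camera images.
- key_box: low grey key box, 160 x 280 x 60 mm (x, y, z), fixed to the worktop, flat top at z = 60 mm. Origin: centre of its underside; z up, -x is the front (the tray's side, towards the robot), y along its length
- pad_row (a point): middle of the row of four alike square pads sunk in the box's top; axes as the box's. Each pad is 50 x 50 mm in a 52 mm square opening, its surface at this point's height, 3 mm below the top. Pad centres lie at y = -99, -33, +33 and +99 mm from here. Three are rigid blanks, one is the catch; which one differs from run to run
- catch (a joint): how far the catch pad is pressed in: 0 at first (3 mm below the top), 0.008 m fully in. It gives at about 3 N, moves straight down and has no spring: it stays where it is left. The tray comes out 5 mm for each mm that it goes in
- key_tray: key tray, shut flush in the front of the box at the start, with brass keys in it. Its front plate is 260 mm long and 34 mm high. Its origin coincides with the key box's origin when shut and moves along the box's -x as it comes out, 40 mm when the catch is fully in
- eraser: pink eraser, 20 x 44 x 12 mm, loose on top of the box behind the pads; origin: centre of its underside
- bulldog_clip: spring clip, 43 x 41 x 17 mm, loose on top of the box behind the pads; origin: centre of its underside
- staple_box: card box of staples, 42 x 68 x 19 mm, loose on the worktop left of the box; origin: centre of its underside
- marker: marker pen lying on its side, 17 x 132 x 19 mm, loose on the worktop right of the box; origin: centre of its underside
- sticky_notes: block of sticky notes, 50 x 50 x 24 mm, loose on the worktop behind the box; origin: centre of its underside

How it is judged:
By the outcome, as a careful person would: the job done as asked, in the order asked, and still so for the second after the job is handed in, with the robot touching nothing.
It also fails if it takes over 48 s, if anything falls off the work surface, if the arm or the gripper's body presses on something with over 40 N, if the wrist force passes 120 N, or if a joint passes its speed limit or range.

## Robot

A 6-joint arm with a two-finger parallel gripper is mounted at the origin on a cart in front of the work surface, level with it; the furniture and walls round the work are solid. World frame = base frame: x ahead of the robot, y to its left, z up, the work surface at z = 0. Lengths are in m, angles in rad, forces in N, time in s.
With the tool pointing down it reaches from about 0.425 to 1.125 m from the base axis. Payload 14.9 kg.
Tool frame: the origin (TCP) lies at the very end of the fingers, on their centre line; the grasp point (between the pads) lies 19 mm behind it; z points along the fingers, y is the line along which they close (so a half turn about z gives the same grasp; the last joint's range is limited). The gripper opens to 91 mm and grips with 3 to 60 N. Pads are 32 mm wide; open, the fingers measure 118 mm over their backs; the gripper's body (76 mm by 178 mm) begins 60 mm behind the grasp point.
Start: joints at [-1.14, 0.379, 1.734, -0, 1.028, -0.033], TCP at [0.313, -0.626, 0.188] pointing down, gripper open.
Joint ranges: [-2.77, 2.77], [-0.74, 2.19], [0, 2.66], [-1.06, 4.2], [0.31, 2.87], [-3.08, 3.08]. Speed limits (rad/s): [1.89, 1.89, 2.39, 3.14, 3.14, 3.14].

## Interface

Orientations are given as a unit quaternion [w, x, y, z].
In Python, from plant import sensors, cams, close_job gives the robot as it stands.
- The arm moves only by the shell command python3 -m crank 'ROWS' [OPENING] [FORCE]. ROWS is JSON, a list of rows, each an object of numbers: "x", "y", "z": the shift along the tool's x, y, z in mm; "ax", "ay", "az": the turn, a rotation vector about the tool's x, y, z in rad. In form: [{"x": .., "y": .., "z": .., "ax": .., "ay": .., "az": ..}, ...]. A call has 1 to 10 rows; each row shifts and turns the commanded pose from where the row before left it, along the tool's axes as they then stand; what a row does not reach is not made up. A row lasts 1/10 s, in which the tool goes at most 50 mm and 8.59 degrees, less where a joint would pass 70% of its speed; a pose out of reach is approached as far as the arm can. A call is refused whole if a number of a shift passes 50 or a number of a turn 0.15, either way. A call with a gripper value outside its range is refused whole. OPENING is the gripper's target within -1 to 1 (shut at 1, half-way at 0, fully open at -1), set as the call begins (- or left out, the last holds). The fingers move at their own pace and stop on an object; FORCE is the grip in N (left out, the last holds). Time passes only in rows, so rows that do not move let the fingers close. It gives the time, the measured TCP pose, the force, the opening and the grip force at its end, in the units of the state.
- sensors.sense(): the state, without advancing time (a new reading comes with each control period).
- cams.get_image(name): name is "scene" or "top" or "wrist"; returns the picture (384x512x3 uint8, red, green, blue); there is no depth.
- cams.camera_model(name): a dict with "fx", "fy", "cx", "cy" (pixels), "rvec" (rotation vector, rad) and "tvec" (3), from world to camera coordinates, as OpenCV has them. Camera axes: x right, y down, z forward; pixel columns grow to the right and rows downward; lengths in m; the calibration is good to about 2 mm. The wrist camera is an equidistant fisheye: a pixel r from the principal point sees the ray r / f radians off the axis. A picture is of the moment at which its call begins: read the wrist's pose just before it. camera_model takes no time and is no camera call; for the wrist camera it gives the pose at the moment of the call.
- close_job(): hands the job in; it is judged then, once.
The state is a dict: "time": time; "joint_pos": joint angles; "joint_velocities": joint speeds; "joint_efforts": joint torques, N m; "ee_pos": TCP position; "tool_rot": TCP orientation; "wrist_force": force on the tool from outside, world axes, zero at the start; "torque": the same for the moment, N m; "gripper_width": opening from 0.0 (shut) to 1.0 (fully open); "grip_force": force on a finger pad.
Only numpy, scipy, OpenCV 4.12 (cv2) and the standard library are available. Lean on these libraries where they do the work, as an engineer would, in place of code of your own. Each camera call takes 0.05 s, during which the arm holds its last target. There are 200 camera calls.

## Working session

There is one attempt and no reset: what is moved stays moved. The work goes in short steps, Python scripts to look and compute and a shell command to move; the robot and the scene stay as the last step left them, time stands still between calls to the robot, and variables do not carry over. Pictures are saved under pics/ and viewed, at most 10 in all, crops included, and the job is handed in when it is done.

```bash
mkdir -p pics
cat > h.py <<'E'
import numpy as np, cv2
from plant import sensors, cams, close_job
from scipy.spatial.transform import Rotation as R
def grab(n,f):
    im=cams.get_image(n); cv2.imwrite('pics/'+f,im[:,:,::-1]); return im
def plane(n,uv,z,m=None):
    m=m or cams.camera_model(n); Rm=cv2.Rodrigues(np.array(m['rvec'],float))[0]; t=np.array(m['tvec'],float).ravel()
    d=np.array([(uv[0]-m['cx'])/m['fx'],(uv[1]-m['cy'])/m['fy'],1.])
    if n=='wrist':
        r=np.hypot(d[0],d[1]); d=np.array([d[0]/r*np.sin(r),d[1]/r*np.sin(r),np.cos(r)])
    c=-Rm.T@t; w=Rm.T@d
    return c+w*(z-c[2])/w[2]
E
python3 - <<'E'
from h import *
s=sensors.sense(); print({k:np.round(v,3) for k,v in s.items()})
a=grab('top','top0.png'); b=grab('scene','scene0.png')
for n in('top','scene'): print(cams.camera_model(n))
E
```

```text
{'time': np.float64(0.0), 'joint_pos': array([-1.14 ,  0.379,  1.735, -0.   ,  1.028, -0.033]), 'joint_velocities': array([-0.   ,  0.001, -0.001,  0.001,  0.001,  0.002]), 'joint_efforts': array([-1.0000e-03, -7.6372e+01, -4.3437e+01,  6.5000e-02,  4.2000e-02,
       -0.0000e+00]), 'ee_pos': array([ 0.313, -0.626,  0.188]), 'tool_rot': array([-0.001,  0.973,  0.23 , -0.   ]), 'wrist_force': array([ 0.592, -0.797,  1.149]), 'torque': array([ 0.029, -0.009,  0.007]), 'grip_force': np.float64(0.0), 'gripper_width': np.float64(1.0)}
{'fx': 461.30826361653664, 'fy': 461.30826361653664, 'cx': 250.64385671871773, 'cy': 188.10530895679665, 'rvec': array([ 2.14795757, -2.19460731,  0.06935408]), 'tvec': array([-0.06443313,  0.61284952,  0.97883511])}
{'fx': 417.22462764163237, 'fy': 417.22462764163237, 'cx': 255.8848288148752, 'cy': 189.8012977124966, 'rvec': array([ 2.00825582, -0.89352825,  0.49584656]), 'tvec': array([-0.47198599,  0.28613516,  0.58109471])}
```

View pics/top0.png

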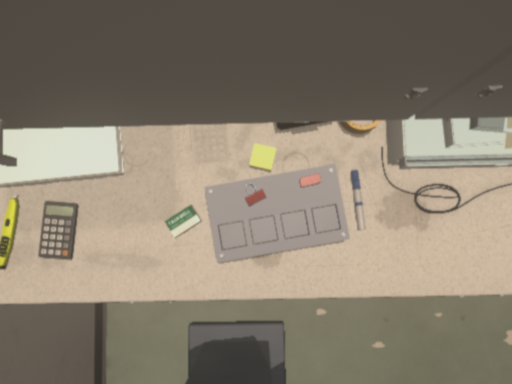

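View pics/scene0.png

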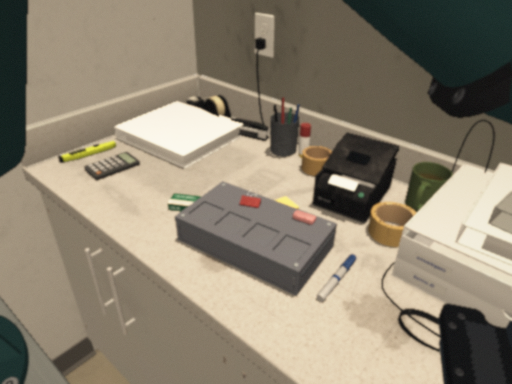

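The top view shows the box, seen from above, with pads at about (232,235), (263,230), (295,224) and (326,219), and the clip (255,197) and eraser (311,181) behind them. A dark cabinet covers the upper rows, above about row 120. The scene view agrees: the tray front faces the robot and the things around the box lie clear.

```bash
python3 - <<'E'
from h import *
im=cv2.imread('pics/top0.png'); hsv=cv2.cvtColor(im,cv2.COLOR_BGR2HSV)
m=((hsv[...,2]<150)&(hsv[...,1]<70)).astype(np.uint8)*255; m[:150]=0; m[290:]=0; m[:,:190]=0; m[:,360:]=0
m=cv2.morphologyEx(m,cv2.MORPH_CLOSE,np.ones((9,9))); m=cv2.morphologyEx(m,cv2.MORPH_OPEN,np.ones((15,15)))
c=max(cv2.findContours(m,0,2)[0],key=cv2.contourArea); r=cv2.minAreaRect(c); print(r)
P=[plane('top',p,.06)[:2] for p in cv2.boxPoints(r)]; print(np.round(P,3),np.linalg.norm(P[0]-P[1]),np.linalg.norm(P[1]-P[2]))
Q=np.array([plane('top',p,.057)[:2] for p in [(232,235),(263,230),(295,224),(326,219)]]); print(Q.round(3),np.linalg.norm(np.diff(Q,axis=0),axis=1))
d=Q[0]-Q[3]; print('yaw',np.arctan2(-d[0],d[1]),'mid',Q.mean(0), np.linalg.norm(d))
s=sensors.sense(); print(R.from_quat(np.roll(s['tool_rot'],-1)).as_matrix().round(3))
mm=cams.camera_model('top');Rm=cv2.Rodrigues(mm['rvec'])[0];print('cam',-Rm.T@mm['tvec'])
E
python3 - <<'E'
import cv2
im=cv2.imread('pics/top0.png')[155:275,190:360]; cv2.imwrite('pics/crop0.png',cv2.resize(im,None,fx=4.5,fy=4.5,interpolation=cv2.INTER_CUBIC))
E
```

```text
Traceback (most recent call last):
ValueError: max() iterable argument is empty
```

View pics/crop0.png

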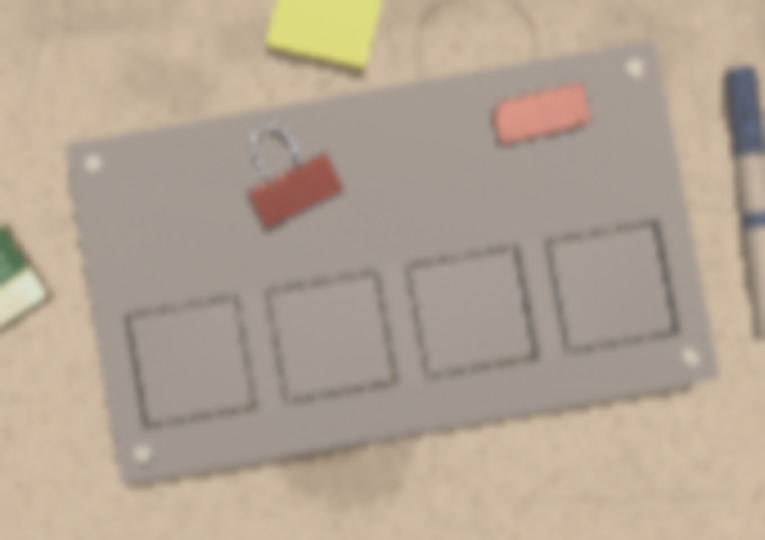

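The enlarged crop shows the four pads clearly. Centres in crop pixels are about (191,361) for the left pad and (612,286) for the right, with box corners near (67,145), (652,42), (717,380) and (130,485).

Run:
```python
from h import *
f=lambda p,z: plane('top',(190+(p[0]+.5)/4.5-.5,155+(p[1]+.5)/4.5-.5),z)[:2]
P=np.array([f(p,.06) for p in [(67,145),(652,42),(717,380),(130,485)]]); print(P.round(3),np.linalg.norm(np.diff(P,axis=0),axis=1),P.mean(0))
a,b=f((191.5,361),.057),f((612,286),.057); d=a-b; mid=(a+b)/2; u=d/np.linalg.norm(d)
print('len',np.linalg.norm(d),'yaw',np.arctan2(-d[0],d[1]),'mid',mid)
s=sensors.sense(); M=R.from_quat(np.roll(s['tool_rot'],-1)).as_matrix(); print(M.round(3))
for o in(.099,.033,-.033,-.099):
    p=np.r_[mid+o*u,.11]; print(o,p.round(4),'tool mm',(M.T@(p-s['ee_pos'])*1000).round(1),np.hypot(*p[:2]))
```

```text
[[ 0.613  0.019]
 [ 0.655 -0.255]
 [ 0.498 -0.279]
 [ 0.455 -0.008]] [0.27715533 0.15913603 0.27442871] [ 0.55553551 -0.13108477]
len 0.19805667425103957 yaw 0.15521662681744783 mid [ 0.52695836 -0.13536585]
[[ 0.894  0.447 -0.   ]
 [ 0.447 -0.894  0.001]
 [ 0.    -0.001 -1.   ]]
0.099 [ 0.5117 -0.0376  0.11  ] tool mm [ 440.8 -437.1   78.1] 0.5130300159401112
0.033 [ 0.5219 -0.1028  0.11  ] tool mm [ 420.7 -374.2   78. ] 0.5318783822278422
-0.033 [ 0.5321 -0.168   0.11  ] tool mm [ 400.7 -311.3   78. ] 0.5579439306122994
-0.099 [ 0.5423 -0.2332  0.11  ] tool mm [ 380.6 -248.4   77.9] 0.5902713324674494
```

```bash
python3 -m crank '[{"az":0.1},{"az":0.1},{"az":0.109},{"x":20,"y":-25},{"x":29,"y":-35},{"x":29,"y":-35},{"x":29,"y":-35},{"x":29,"y":-35},{"x":29,"y":-35},{"x":29,"y":-35}]' 1 20; python3 -m crank '[{"x":29,"y":-35},{"x":29,"y":-35},{"x":20,"y":-30},{"x":15,"y":-18},{"z":20},{"z":30},{"z":20},{},{}]'
python3 - <<'E'
from h import *
s=sensors.sense(); M=R.from_quat(np.roll(s['tool_rot'],-1)).as_matrix(); print(M.round(3),s['gripper_width'])
print((M.T@(np.array([.5423,-.2332,.075])-s['ee_pos'])*1000).round(1))
grab('wrist','w1.png')
E
```

```text
[[ 0.894  0.447 -0.   ]
 [ 0.447 -0.894  0.001]
 [ 0.    -0.001 -1.   ]] 1.0012221952546319
[ 380.7 -248.3  112.9]invalid input
invalid input
```

View pics/w1.png

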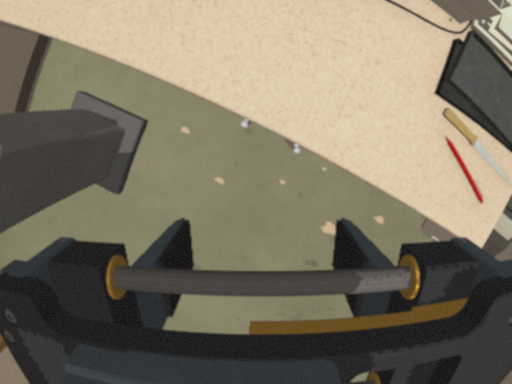

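The wrist picture shows the open fingers still over the floor, so both calls were refused. I'll give all six numbers in each row.

```bash
python3 -m crank '[{"x":0,"y":0,"z":0,"ax":0,"ay":0,"az":0.1},{"x":0,"y":0,"z":0,"ax":0,"ay":0,"az":0.1},{"x":0,"y":0,"z":0,"ax":0,"ay":0,"az":0.109},{"x":20,"y":-25,"z":0,"ax":0,"ay":0,"az":0},{"x":29,"y":-35,"z":0,"ax":0,"ay":0,"az":0},{"x":29,"y":-35,"z":0,"ax":0,"ay":0,"az":0},{"x":29,"y":-35,"z":0,"ax":0,"ay":0,"az":0},{"x":29,"y":-35,"z":0,"ax":0,"ay":0,"az":0},{"x":29,"y":-35,"z":0,"ax":0,"ay":0,"az":0}]' 1 20
```

```text
time: 1.05
ee_pos: [0.4459, -0.4013, 0.1882]
tool_rot: [-0.0, 0.997, 0.077, -0.0]
wrist_force: [1.3, -1.4, 0.3]
gripper_width: 0.245
grip_force: 0.0
```

```bash
python3 -m crank '[{"x":30,"y":-38,"z":0,"ax":0,"ay":0,"az":0},{"x":30,"y":-38,"z":0,"ax":0,"ay":0,"az":0},{"x":30,"y":-38,"z":0,"ax":0,"ay":0,"az":0},{"x":31,"y":-37,"z":0,"ax":0,"ay":0,"az":0},{"x":0,"y":0,"z":35,"ax":0,"ay":0,"az":0},{"x":0,"y":0,"z":35,"ax":0,"ay":0,"az":0},{"x":0,"y":0,"z":20,"ax":0,"ay":0,"az":0},{"x":0,"y":0,"z":0,"ax":0,"ay":0,"az":0},{"x":0,"y":0,"z":0,"ax":0,"ay":0,"az":0}]'
python3 - <<'E'
from h import *
s=sensors.sense(); M=R.from_quat(np.roll(s['tool_rot'],-1)).as_matrix(); print(s['gripper_width'],s['wrist_force'])
print((M.T@(np.array([.5423,-.2332,.060])-s['ee_pos'])*1000).round(1))
grab('wrist','w2.png')
E
```

```text
time: 1.95
ee_pos: [0.5417, -0.2353, 0.0986]
tool_rot: [-0.0, 0.997, 0.077, -0.0]
wrist_force: [-0.0, -0.3, 0.1]
gripper_width: 0.004
grip_force: 0.0
0.003587315296857282 [-0.00790358 -0.27396958  0.09382987]
[ 0.9 -1.9 38.6]
```

View pics/w2.png

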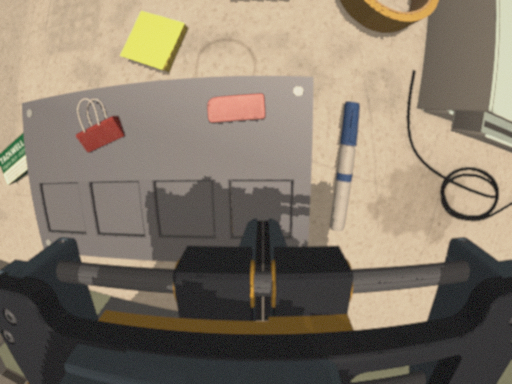

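The wrist picture shows the closed fingertips at about (263,222), over the right-hand pad, whose visible corners are (229,180), (293,180) and (231,238). I'll check that pad's position with the wrist model and then go down.

```bash
python3 - <<'E'
from h import *
for p in [(229,180),(293,180),(231,238),(154,180),(213,180),(157,238),(42,182),(49,234)]: print(p,plane('wrist',p,.06).round(4))
P=np.array([.5270,-.1354]);c,s=np.cos(.155),np.sin(.155)
for o in (-.099,-.033,.099):
  for dx,dy in((.026,.026),(.026,-.026),(-.026,.026)): print(o,dx,dy,(P+np.array([[c,-s],[s,c]])@[dx,o+dy]).round(4))
E
python3 -m crank '[{"x":1,"y":-2,"z":20,"ax":0,"ay":0,"az":0},{"x":0,"y":0,"z":10,"ax":0,"ay":0,"az":0},{"x":0,"y":0,"z":4,"ax":0,"ay":0,"az":0},{"x":0,"y":0,"z":0,"ax":0,"ay":0,"az":0},{"x":0,"y":0,"z":0,"ax":0,"ay":0,"az":0}]'
```

```text
(229, 180) [ 0.5646 -0.2034  0.06  ]
(293, 180) [ 0.5726 -0.255   0.06  ]
(231, 238) [ 0.5138 -0.2113  0.06  ]
(154, 180) [ 0.5553 -0.1391  0.06  ]
(213, 180) [ 0.5627 -0.1903  0.06  ]
(157, 238) [ 0.5018 -0.1441  0.06  ]
(42, 182) [ 0.5364 -0.0116  0.06  ]
(49, 234) [ 0.48   -0.0156  0.06  ]
-0.099 0.026 0.026 [ 0.564  -0.2035]
-0.099 0.026 -0.026 [ 0.572  -0.2549]
-0.099 -0.026 0.026 [ 0.5126 -0.2115]
-0.033 0.026 0.026 [ 0.5538 -0.1383]
-0.033 0.026 -0.026 [ 0.5618 -0.1897]
-0.033 -0.026 0.026 [ 0.5024 -0.1463]
0.099 0.026 0.026 [ 0.5334 -0.0079]
0.099 0.026 -0.026 [ 0.5414 -0.0593]
0.099 -0.026 0.026 [ 0.482  -0.0159]
time: 2.5
ee_pos: [0.5427, -0.2333, 0.0649]
tool_rot: [0.0, 0.997, 0.077, 0.0]
wrist_force: [0.6, 0.4, -0.1]
gripper_width: 0.005
grip_force: 0.0
```

```bash
python3 -m crank '[{"x":0,"y":0,"z":3,"ax":0,"ay":0,"az":0},{"x":0,"y":0,"z":2,"ax":0,"ay":0,"az":0},{"x":0,"y":0,"z":1,"ax":0,"ay":0,"az":0},{"x":0,"y":0,"z":1,"ax":0,"ay":0,"az":0},{"x":0,"y":0,"z":1,"ax":0,"ay":0,"az":0},{"x":0,"y":0,"z":0,"ax":0,"ay":0,"az":0}]'
```

```text
time: 3.1
ee_pos: [0.5422, -0.233, 0.0561]
tool_rot: [-0.0, 0.997, 0.077, -0.0]
wrist_force: [1.0, 0.0, -0.1]
gripper_width: 0.008
grip_force: 0.0
```

```bash
python3 -m crank '[{"x":0,"y":0,"z":0.5,"ax":0,"ay":0,"az":0},{"x":0,"y":0,"z":0,"ax":0,"ay":0,"az":0}]';python3 -m crank '[{"x":0,"y":0,"z":0.5,"ax":0,"ay":0,"az":0},{"x":0,"y":0,"z":0,"ax":0,"ay":0,"az":0}]'
```

```text
time: 3.3
ee_pos: [0.5423, -0.233, 0.0557]
tool_rot: [-0.0, 0.997, 0.077, -0.0]
wrist_force: [-1.1, -1.1, 0.8]
gripper_width: 0.003
grip_force: 0.0
time: 3.5
ee_pos: [0.5422, -0.233, 0.0552]
tool_rot: [-0.0, 0.997, 0.077, -0.0]
wrist_force: [-0.3, -0.4, 0.4]
gripper_width: 0.002
grip_force: 0.0
```

```bash
python3 -m crank '[{"x":0,"y":0,"z":0.6,"ax":0,"ay":0,"az":0},{"x":0,"y":0,"z":0,"ax":0,"ay":0,"az":0}]'|grep -E "ee_pos|wrist";python3 -m crank '[{"x":0,"y":0,"z":0.6,"ax":0,"ay":0,"az":0},{"x":0,"y":0,"z":0,"ax":0,"ay":0,"az":0}]'|grep -E "ee_pos|wrist"
```

```text
ee_pos: [0.5423, -0.233, 0.0546]
wrist_force: [-0.0, -0.1, 0.1]
ee_pos: [0.5423, -0.233, 0.054]
wrist_force: [1.3, 0.1, 0.0]
```

Run:
```python
from h import *
a=grab('scene','scene1.png'); b=cv2.imread('pics/scene0.png')
cv2.imwrite('pics/s1.png',np.hstack([cv2.resize(x[160:310,150:360],None,fx=1.9,fy=1.9) for x in (b,a[:,:,::-1])]))
```

```text
(no output)
```

View pics/s1.png

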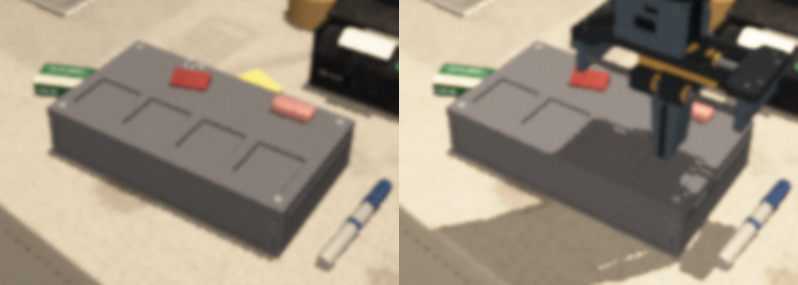

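Side by side (before | now): the fingertip is over the right pad at about (667,155), and the tray front is still shut. No contact yet, so I'll keep feeling down.

```bash
python3 -m crank '[{"x":0,"y":0,"z":0.6,"ax":0,"ay":0,"az":0},{"x":0,"y":0,"z":0,"ax":0,"ay":0,"az":0}]'|grep -E "ee_pos|wrist";python3 -m crank '[{"x":0,"y":0,"z":0.6,"ax":0,"ay":0,"az":0},{"x":0,"y":0,"z":0,"ax":0,"ay":0,"az":0}]'|grep -E "ee_pos|wrist"
```

```text
ee_pos: [0.5423, -0.233, 0.0534]
wrist_force: [0.3, -0.3, -0.5]
ee_pos: [0.5422, -0.233, 0.0528]
wrist_force: [0.3, 0.1, -0.8]
```

```bash
python3 -m crank '[{"x":0,"y":0,"z":0.5,"ax":0,"ay":0,"az":0},{"x":0,"y":0,"z":0,"ax":0,"ay":0,"az":0}]'|grep -E "ee_pos|wrist"
python3 - <<'E'
from h import *
print(sensors.sense()['joint_efforts'].round(1))
a=grab('scene','scene2.png')[:,:,::-1]; b=cv2.imread('pics/scene1.png')
d=cv2.absdiff(a,b).max(2)>25; print(d.sum(), np.argwhere(d).min(0) if d.any() else 0, np.argwhere(d).max(0) if d.any() else 0)
E
```

```text
ee_pos: [0.5422, -0.233, 0.0523]
wrist_force: [0.3, -0.7, 0.0]
[  0.  -67.8 -32.7   0.   -0.1   0. ]
1137 [  0 168] [229 356]
```

Run:
```python
import cv2,numpy as np
a,b,c=[cv2.imread(f'pics/scene{i}.png').astype(int) for i in range(3)]
for y in range(0,384,32): print(y,[int((abs(c-b)[y:y+32,x:x+32].max(2)>25).sum()) for x in range(128,416,32)])
cv2.imwrite('pics/s2.png',cv2.resize(c[190:300,240:400].astype(np.uint8),None,fx=5,fy=5,interpolation=cv2.INTER_CUBIC))
```

```text
0 [0, 36, 1, 0, 15, 5, 0, 0, 0]
32 [0, 0, 7, 0, 0, 4, 4, 0, 0]
64 [0, 0, 2, 31, 8, 1, 12, 0, 0]
96 [0, 0, 0, 0, 23, 0, 15, 0, 0]
128 [0, 0, 0, 0, 89, 217, 54, 0, 0]
160 [0, 0, 0, 56, 87, 41, 62, 13, 0]
192 [0, 0, 0, 28, 108, 175, 41, 0, 0]
224 [0, 0, 0, 0, 0, 0, 2, 0, 0]
256 [0, 0, 0, 0, 0, 0, 0, 0, 0]
288 [0, 0, 0, 0, 0, 0, 0, 0, 0]
320 [0, 0, 0, 0, 0, 0, 0, 0, 0]
352 [0, 0, 0, 0, 0, 0, 0, 0, 0]
```

View pics/s2.png

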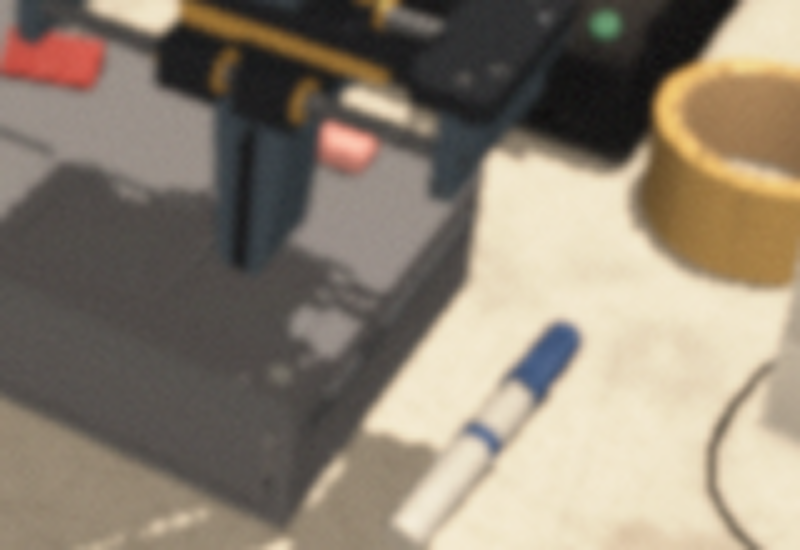

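The crop shows the fingertip's lower front edge at about crop (241,268), full-frame (288,243), and the tray still shut. I'll compare that with where the TCP projects, to see the true tip height.

Run:
```python
from h import *
s=sensors.sense();print(s['ee_pos'],s['wrist_force'])
m=cams.camera_model('scene'); K=np.array([[m['fx'],0,m['cx']],[0,m['fy'],m['cy']],[0,0,1]])
x=np.array([np.cos(.155),np.sin(.155)])
for z in(.0523,.055,.058,.062):
  for o in(-.016,-.01,0):
    p=np.r_[np.array([.5422,-.233])+o*x,z]; print(z,o,cv2.projectPoints(p[None],m['rvec'],m['tvec'],K,None)[0].ravel().round(1))
# box front right top corner and top-plane check
c,sn=np.cos(.155),np.sin(.155)
for z in (0,.06):
  p=np.r_[np.array([.498,-.279]),z]; print('corner',z,cv2.projectPoints(p[None],m['rvec'],m['tvec'],K,None)[0].ravel().round(1))
```

```text
[ 0.54230747 -0.23302747  0.05232688] [ 0.62580307 -0.10120966  0.72692437]
0.0523 -0.016 [286.  254.7]
0.0523 -0.01 [287.6 252.8]
0.0523 0 [290.3 249.7]
0.055 -0.016 [286.1 253.6]
0.055 -0.01 [287.7 251.7]
0.055 0 [290.4 248.6]
0.058 -0.016 [286.2 252.3]
0.058 -0.01 [287.8 250.5]
0.058 0 [290.5 247.4]
0.062 -0.016 [286.3 250.7]
0.062 -0.01 [287.9 248.8]
0.062 0 [290.6 245.7]
corner 0 [293.9 296.1]
corner 0.06 [296.1 271.5]
```

Run:
```python
from h import *
m=cams.camera_model('wrist'); Rm=cv2.Rodrigues(m['rvec'])[0]
s=sensors.sense(); M=R.from_quat(np.roll(s['tool_rot'],-1)).as_matrix()
im=grab('wrist','w3.png')
print('cam in tool',(M.T@(-Rm.T@m['tvec']-s['ee_pos'])).round(4))
def pr(P):
    p=Rm@P+m['tvec']; th=np.arctan2(np.hypot(p[0],p[1]),p[2]); ph=np.arctan2(p[1],p[0]); return np.round([m['cx']+m['fx']*th*np.cos(ph),m['cy']+m['fy']*th*np.sin(ph)],1)
for dz in(0,-.01,-.02,-.03):
  for dx in(-.016,0,.016): print(dz,dx,pr(s['ee_pos']+M@[dx,0,dz]))
a=im[150:270,170:350,::-1]; b=cv2.imread('pics/scene2.png')[200:290,250:340]
cv2.imwrite('pics/w3c.png',np.vstack([cv2.resize(a,None,fx=4,fy=4,interpolation=cv2.INTER_CUBIC)]))
```

```text
cam in tool [ 0.0804 -0.0006 -0.1965]
0 -0.016 [263.8 249.4]
0 0 [263.8 229.2]
0 0.016 [263.8 207.9]
-0.01 -0.016 [263.9 255.6]
-0.01 0 [263.9 234.8]
-0.01 0.016 [263.9 212.6]
-0.02 -0.016 [263.9 262.4]
-0.02 0 [263.9 240.8]
-0.02 0.016 [263.9 217.8]
-0.03 -0.016 [263.9 269.8]
-0.03 0 [264.  247.5]
-0.03 0.016 [264.  223.5]
```

View pics/w3c.png

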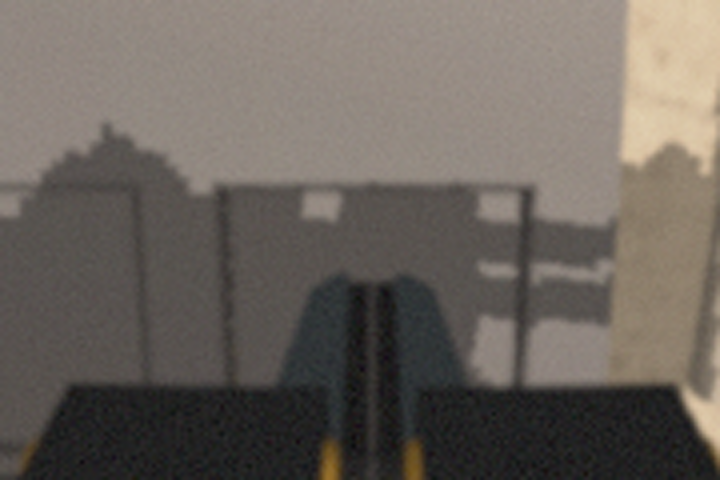

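The wrist crop shows the tip's far edge at about crop (373,277), full-frame (263,219). Both views put the closed fingertips about 20 mm above the nominal TCP, so there has been no contact yet. Before going lower I'll check the clearance of the gripper's side brackets.

Run:
```python
from h import *
m=cams.camera_model('scene'); K=np.array([[m['fx'],0,m['cx']],[0,m['fy'],m['cy']],[0,0,1]])
s=sensors.sense(); M=R.from_quat(np.roll(s['tool_rot'],-1)).as_matrix()
for dy in (.07,.08,.089):
  for dz in(-.04,-.06,-.08):
    for dx in(-.03,0): print(dy,dz,dx,cv2.projectPoints((s['ee_pos']+M@[dx,dy,dz])[None],m['rvec'],m['tvec'],K,None)[0].ravel().round(1))
print('marker',[plane('top',p,.01)[:2].round(3) for p in((355,170),(361,229))],'note',plane('top',(263,157),.02)[:2].round(3),'staple',plane('top',(183,221),.02)[:2].round(3))
```

```text
0.07 -0.04 -0.03 [320.1 257.3]
0.07 -0.04 0 [327.7 247.3]
0.07 -0.06 -0.03 [321.3 248.2]
0.07 -0.06 0 [329.  238.2]
0.07 -0.08 -0.03 [322.5 238.7]
0.07 -0.08 0 [330.3 228.9]
0.08 -0.04 -0.03 [325.6 259.7]
0.08 -0.04 0 [333.1 249.4]
0.08 -0.06 -0.03 [326.9 250.5]
0.08 -0.06 0 [334.5 240.4]
0.08 -0.08 -0.03 [328.3 241. ]
0.08 -0.08 0 [335.9 231. ]
0.089 -0.04 -0.03 [330.7 261.8]
0.089 -0.04 0 [338.1 251.4]
0.089 -0.06 -0.03 [332.1 252.6]
0.089 -0.06 0 [339.5 242.4]
0.089 -0.08 -0.03 [333.5 243.1]
0.089 -0.08 0 [341. 233.]
marker [array([ 0.647, -0.308]), array([ 0.518, -0.316])] note [ 0.68  -0.106] staple [0.543 0.071]
```

```bash
python3 -m crank '[{"x":0,"y":0,"z":2,"ax":0,"ay":0,"az":0},{"x":0,"y":0,"z":2,"ax":0,"ay":0,"az":0},{"x":0,"y":0,"z":0,"ax":0,"ay":0,"az":0}]'|grep -E "ee_pos|wrist";python3 -m crank '[{"x":0,"y":0,"z":1,"ax":0,"ay":0,"az":0},{"x":0,"y":0,"z":0,"ax":0,"ay":0,"az":0}]'|grep -E "ee_pos|wrist";python3 -m crank '[{"x":0,"y":0,"z":1,"ax":0,"ay":0,"az":0},{"x":0,"y":0,"z":0,"ax":0,"ay":0,"az":0}]'|grep -E "ee_pos|wrist"
```

```text
ee_pos: [0.5421, -0.2329, 0.048]
wrist_force: [0.5, -0.0, -0.5]
ee_pos: [0.5422, -0.233, 0.0472]
wrist_force: [-0.6, 0.6, 0.2]
ee_pos: [0.5422, -0.233, 0.0462]
wrist_force: [-0.6, -0.9, -0.1]
```

```bash
python3 -m crank '[{"x":0,"y":0,"z":1,"ax":0,"ay":0,"az":0},{"x":0,"y":0,"z":0,"ax":0,"ay":0,"az":0}]'|grep -E "ee_pos|wrist";python3 -m crank '[{"x":0,"y":0,"z":1,"ax":0,"ay":0,"az":0},{"x":0,"y":0,"z":0,"ax":0,"ay":0,"az":0}]'|grep -E "ee_pos|wrist"
```

```text
ee_pos: [0.5422, -0.233, 0.0452]
wrist_force: [0.0, -0.6, 0.3]
ee_pos: [0.5422, -0.233, 0.0442]
wrist_force: [0.5, 0.2, -0.2]
```

```bash
python3 -m crank '[{"x":0,"y":0,"z":1,"ax":0,"ay":0,"az":0},{"x":0,"y":0,"z":1,"ax":0,"ay":0,"az":0},{"x":0,"y":0,"z":0,"ax":0,"ay":0,"az":0}]'|grep -E "ee_pos|wrist";python3 -m crank '[{"x":0,"y":0,"z":1,"ax":0,"ay":0,"az":0},{"x":0,"y":0,"z":0,"ax":0,"ay":0,"az":0}]'|grep -E "ee_pos|wrist";python3 -m crank '[{"x":0,"y":0,"z":1,"ax":0,"ay":0,"az":0},{"x":0,"y":0,"z":0,"ax":0,"ay":0,"az":0}]'|grep -E "ee_pos|wrist"
```

```text
ee_pos: [0.5422, -0.233, 0.0421]
wrist_force: [0.3, 0.0, -0.5]
ee_pos: [0.5422, -0.233, 0.0412]
wrist_force: [-0.4, 0.7, -0.4]
ee_pos: [0.5422, -0.233, 0.0402]
wrist_force: [0.5, 0.5, -0.5]
```

```bash
python3 -m crank '[{"x":0,"y":0,"z":1,"ax":0,"ay":0,"az":0},{"x":0,"y":0,"z":0,"ax":0,"ay":0,"az":0}]'|grep -E "ee_pos|wrist";python3 -m crank '[{"x":0,"y":0,"z":1,"ax":0,"ay":0,"az":0},{"x":0,"y":0,"z":0,"ax":0,"ay":0,"az":0}]'|grep -E "ee_pos|wrist"
```

```text
ee_pos: [0.5422, -0.233, 0.0392]
wrist_force: [0.3, 0.1, -0.4]
ee_pos: [0.5422, -0.233, 0.0382]
wrist_force: [1.0, 0.0, -0.6]
```

```bash
cat >> h.py <<'E'
def tray(f):
    a=grab('scene',f)[:,:,::-1].astype(int); b=cv2.imread('pics/scene1.png').astype(int); d=abs(a-b).max(2)>30
    print('changed, front/below box:',[int(d[y:y+16,170:300].sum()) for y in range(208,336,16)])
E
python3 -c "
from h import *
tray('s_a.png')"
python3 -m crank '[{"x":0,"y":0,"z":1,"ax":0,"ay":0,"az":0},{"x":0,"y":0,"z":0,"ax":0,"ay":0,"az":0}]'|grep -E "ee_pos|wrist";python3 -m crank '[{"x":0,"y":0,"z":1,"ax":0,"ay":0,"az":0},{"x":0,"y":0,"z":0,"ax":0,"ay":0,"az":0}]'|grep -E "ee_pos|wrist"
```

```text
changed, front/below box: [191, 18, 27, 3, 4, 9, 0, 0]
ee_pos: [0.5422, -0.233, 0.0372]
wrist_force: [-0.2, -0.8, -0.5]
ee_pos: [0.5422, -0.233, 0.0362]
wrist_force: [1.0, 0.2, 0.2]
```

```bash
python3 -m crank '[{"x":0,"y":0,"z":1,"ax":0,"ay":0,"az":0},{"x":0,"y":0,"z":0,"ax":0,"ay":0,"az":0}]'|grep -E "ee_pos|wrist";python3 -m crank '[{"x":0,"y":0,"z":1,"ax":0,"ay":0,"az":0},{"x":0,"y":0,"z":0,"ax":0,"ay":0,"az":0}]'|grep -E "ee_pos|wrist"
```

```text
ee_pos: [0.5422, -0.233, 0.0352]
wrist_force: [0.2, -0.5, -0.5]
ee_pos: [0.5422, -0.233, 0.0342]
wrist_force: [0.4, 0.1, 1.3]
```

```bash
python3 -m crank '[{"x":0,"y":0,"z":1,"ax":0,"ay":0,"az":0},{"x":0,"y":0,"z":0,"ax":0,"ay":0,"az":0}]'|grep -E "ee_pos|wrist";python3 -c "
from h import *
tray('s_b.png')"
```

```text
ee_pos: [0.5422, -0.233, 0.0332]
wrist_force: [0.1, 0.2, -0.0]
changed, front/below box: [259, 27, 39, 3, 8, 17, 0, 0]
```

```bash
python3 -m crank '[{"x":0,"y":0,"z":1,"ax":0,"ay":0,"az":0},{"x":0,"y":0,"z":0,"ax":0,"ay":0,"az":0}]'|grep -E "ee_pos|wrist"; python3 -m crank '[{"x":0,"y":0,"z":0.8,"ax":0,"ay":0,"az":0},{"x":0,"y":0,"z":0,"ax":0,"ay":0,"az":0}]'|grep -E "ee_pos|wrist"
```

```text
ee_pos: [0.5422, -0.233, 0.0322]
wrist_force: [-0.2, -0.3, 0.4]
ee_pos: [0.5423, -0.2331, 0.0316]
wrist_force: [-1.5, 0.2, 1.4]
```

```bash
python3 -m crank '[{"x":0,"y":0,"z":0.8,"ax":0,"ay":0,"az":0},{"x":0,"y":0,"z":0,"ax":0,"ay":0,"az":0}]'|grep -E "ee_pos|wrist"; python3 -m crank '[{"x":0,"y":0,"z":0.8,"ax":0,"ay":0,"az":0},{"x":0,"y":0,"z":0,"ax":0,"ay":0,"az":0}]'|grep -E "time|ee_pos|wrist"
python3 - <<'E'
from h import *
grab('scene','scene3.png'); a=cv2.imread('pics/scene3.png')[190:300,240:340]
b=cams.get_image('wrist')[150:270,190:330,::-1]
cv2.imwrite('pics/s3.png',np.hstack([cv2.resize(a,(400,440),interpolation=cv2.INTER_CUBIC),cv2.resize(b,(400,440),interpolation=cv2.INTER_CUBIC)]))
E
```

```text
ee_pos: [0.5424, -0.2331, 0.0316]
wrist_force: [-6.9, 3.7, 16.2]
time: 8.75
ee_pos: [0.5424, -0.2331, 0.0315]
wrist_force: [-11.2, 5.6, 31.5]
```

View pics/s3.png

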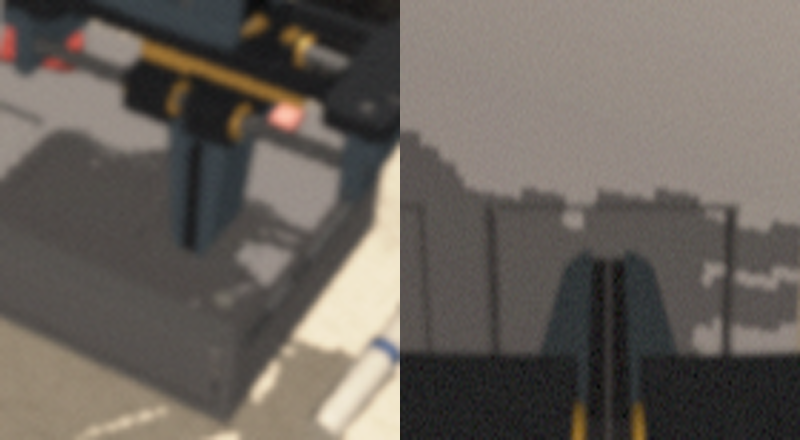

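The left half (scene) shows the fingertip resting on the right pad at about (190,250), tray still shut. The right half (wrist) shows the tip inside that pad's outline. The contact is rigid, at TCP z = 31.6 mm, so this pad is a blank and the closed tip sits about 25 mm behind the nominal TCP. I'll lift at once and go to the next pad.

```bash
python3 -m crank '[{"x":0,"y":0,"z":-7,"ax":0,"ay":0,"az":0},{"x":0,"y":0,"z":-7,"ax":0,"ay":0,"az":0},{"x":0,"y":-22,"z":0,"ax":0,"ay":0,"az":0},{"x":0,"y":-22,"z":0,"ax":0,"ay":0,"az":0},{"x":0,"y":-22,"z":0,"ax":0,"ay":0,"az":0},{"x":0,"y":0,"z":0,"ax":0,"ay":0,"az":0},{"x":0,"y":0,"z":5,"ax":0,"ay":0,"az":0},{"x":0,"y":0,"z":4,"ax":0,"ay":0,"az":0},{"x":0,"y":0,"z":0,"ax":0,"ay":0,"az":0},{"x":0,"y":0,"z":0,"ax":0,"ay":0,"az":0}]'
```

```text
time: 9.85
ee_pos: [0.532, -0.1683, 0.0347]
tool_rot: [-0.0, 0.997, 0.077, -0.0]
wrist_force: [-0.0, -0.5, 0.2]
gripper_width: 0.005
grip_force: 0.0
```

```bash
python3 -m crank '[{"x":0,"y":0,"z":2,"ax":0,"ay":0,"az":0},{"x":0,"y":0,"z":1,"ax":0,"ay":0,"az":0},{"x":0,"y":0,"z":0,"ax":0,"ay":0,"az":0}]'|grep -E "ee_pos|wrist"; python3 -m crank '[{"x":0,"y":0,"z":0.4,"ax":0,"ay":0,"az":0},{"x":0,"y":0,"z":0,"ax":0,"ay":0,"az":0}]'|grep -E "ee_pos|wrist"
```

```text
ee_pos: [0.532, -0.1679, 0.0318]
wrist_force: [-1.1, 0.3, 0.8]
ee_pos: [0.5322, -0.1678, 0.0316]
wrist_force: [0.9, -0.5, -0.2]
```

```bash
python3 -m crank '[{"x":0,"y":0,"z":0.4,"ax":0,"ay":0,"az":0},{"x":0,"y":0,"z":0,"ax":0,"ay":0,"az":0}]'|grep -E "ee_pos|wrist"; python3 -m crank '[{"x":0,"y":0,"z":0.4,"ax":0,"ay":0,"az":0},{"x":0,"y":0,"z":0,"ax":0,"ay":0,"az":0}]'|grep -E "ee_pos|wrist"
```

```text
ee_pos: [0.5322, -0.1678, 0.0316]
wrist_force: [-3.6, 1.2, 8.6]
ee_pos: [0.5322, -0.1678, 0.0315]
wrist_force: [-6.5, 1.7, 16.6]
```

Rigid at 17 N, so this one is a blank too. Next pad.

```bash
python3 -m crank '[{"x":0,"y":0,"z":-7,"ax":0,"ay":0,"az":0},{"x":0,"y":0,"z":-6,"ax":0,"ay":0,"az":0},{"x":0,"y":-22,"z":0,"ax":0,"ay":0,"az":0},{"x":0,"y":-22,"z":0,"ax":0,"ay":0,"az":0},{"x":0,"y":-22,"z":0,"ax":0,"ay":0,"az":0},{"x":0,"y":0,"z":0,"ax":0,"ay":0,"az":0},{"x":0,"y":0,"z":6,"ax":0,"ay":0,"az":0},{"x":0,"y":0,"z":4,"ax":0,"ay":0,"az":0},{"x":0,"y":0,"z":1.5,"ax":0,"ay":0,"az":0},{"x":0,"y":0,"z":0,"ax":0,"ay":0,"az":0}]'; python3 -m crank '[{"x":0,"y":0,"z":0.4,"ax":0,"ay":0,"az":0},{"x":0,"y":0,"z":0,"ax":0,"ay":0,"az":0}]'|grep -E "ee_pos|wrist"; python3 -m crank '[{"x":0,"y":0,"z":0.4,"ax":0,"ay":0,"az":0},{"x":0,"y":0,"z":0,"ax":0,"ay":0,"az":0}]'|grep -E "ee_pos|wrist"
```

```text
time: 11.75
ee_pos: [0.5219, -0.1031, 0.0319]
tool_rot: [-0.0, 0.997, 0.077, -0.0]
wrist_force: [-0.1, -0.2, 0.1]
gripper_width: 0.005
grip_force: 0.0
ee_pos: [0.5219, -0.1028, 0.0318]
wrist_force: [0.3, -0.2, 0.5]
ee_pos: [0.522, -0.1027, 0.0316]
wrist_force: [-0.6, -0.7, 1.9]
```

```bash
python3 -m crank '[{"x":0,"y":0,"z":0.3,"ax":0,"ay":0,"az":0},{"x":0,"y":0,"z":0,"ax":0,"ay":0,"az":0}]'|grep -E "ee_pos|wrist"; python3 -m crank '[{"x":0,"y":0,"z":0.3,"ax":0,"ay":0,"az":0},{"x":0,"y":0,"z":0,"ax":0,"ay":0,"az":0}]'|grep -E "ee_pos|wrist"
```

```text
ee_pos: [0.522, -0.1027, 0.0316]
wrist_force: [-4.0, -1.1, 9.7]
ee_pos: [0.522, -0.1027, 0.0316]
wrist_force: [-6.2, 0.4, 16.9]
```

Third blank. On to the left pad.

```bash
python3 -m crank '[{"x":0,"y":0,"z":-7,"ax":0,"ay":0,"az":0},{"x":0,"y":0,"z":-6,"ax":0,"ay":0,"az":0},{"x":0,"y":-22,"z":0,"ax":0,"ay":0,"az":0},{"x":0,"y":-22,"z":0,"ax":0,"ay":0,"az":0},{"x":0,"y":-22,"z":0,"ax":0,"ay":0,"az":0},{"x":0,"y":0,"z":0,"ax":0,"ay":0,"az":0},{"x":0,"y":0,"z":6,"ax":0,"ay":0,"az":0},{"x":0,"y":0,"z":4,"ax":0,"ay":0,"az":0},{"x":0,"y":0,"z":1.5,"ax":0,"ay":0,"az":0},{"x":0,"y":0,"z":0,"ax":0,"ay":0,"az":0}]'; python3 -m crank '[{"x":0,"y":0,"z":0.8,"ax":0,"ay":0,"az":0},{"x":0,"y":0,"z":0,"ax":0,"ay":0,"az":0}]'|grep -E "ee_pos|wrist"; python3 -m crank '[{"x":0,"y":0,"z":0.6,"ax":0,"ay":0,"az":0},{"x":0,"y":0,"z":0,"ax":0,"ay":0,"az":0}]'|grep -E "ee_pos|wrist"
```

```text
time: 13.55
ee_pos: [0.5116, -0.0379, 0.0319]
tool_rot: [-0.0, 0.997, 0.077, -0.0]
wrist_force: [0.2, 0.9, -0.6]
gripper_width: 0.007
grip_force: 0.0
ee_pos: [0.5118, -0.0376, 0.0315]
wrist_force: [-0.3, -0.3, 0.2]
ee_pos: [0.5119, -0.0375, 0.031]
wrist_force: [0.4, 0.2, 1.2]
```

This one gives. I'll press it in slowly down to the stop.

```bash
python3 -m crank '[{"x":0,"y":0,"z":1,"ax":0,"ay":0,"az":0},{"x":0,"y":0,"z":1,"ax":0,"ay":0,"az":0},{"x":0,"y":0,"z":0,"ax":0,"ay":0,"az":0}]'|grep -E "ee_pos|wrist"; python3 -m crank '[{"x":0,"y":0,"z":1,"ax":0,"ay":0,"az":0},{"x":0,"y":0,"z":1,"ax":0,"ay":0,"az":0},{"x":0,"y":0,"z":1,"ax":0,"ay":0,"az":0},{"x":0,"y":0,"z":0,"ax":0,"ay":0,"az":0}]'|grep -E "ee_pos|wrist"
```

```text
ee_pos: [0.5118, -0.0374, 0.0288]
wrist_force: [-0.1, -0.1, 0.8]
ee_pos: [0.5117, -0.0374, 0.0257]
wrist_force: [1.6, 0.2, -1.1]
```

```bash
python3 -m crank '[{"x":0,"y":0,"z":0.8,"ax":0,"ay":0,"az":0},{"x":0,"y":0,"z":0.5,"ax":0,"ay":0,"az":0},{"x":0,"y":0,"z":0,"ax":0,"ay":0,"az":0}]'|grep -E "ee_pos|wrist"; python3 -m crank '[{"x":0,"y":0,"z":0.5,"ax":0,"ay":0,"az":0},{"x":0,"y":0,"z":0,"ax":0,"ay":0,"az":0}]'|grep -E "ee_pos|wrist"
```

```text
ee_pos: [0.5117, -0.0374, 0.0245]
wrist_force: [-0.3, -0.4, 0.3]
ee_pos: [0.5117, -0.0374, 0.0241]
wrist_force: [0.5, 0.2, 0.5]
```

```bash
python3 -m crank '[{"x":0,"y":0,"z":0.5,"ax":0,"ay":0,"az":0},{"x":0,"y":0,"z":0,"ax":0,"ay":0,"az":0}]'|grep -E "ee_pos|wrist"; python3 -m crank '[{"x":0,"y":0,"z":0.4,"ax":0,"ay":0,"az":0},{"x":0,"y":0,"z":0,"ax":0,"ay":0,"az":0}]'|grep -E "ee_pos|wrist"
```

```text
ee_pos: [0.5118, -0.0374, 0.0236]
wrist_force: [-0.2, -0.9, 0.4]
ee_pos: [0.5118, -0.0374, 0.0235]
wrist_force: [-4.1, -0.5, 9.5]
```

It hits the stop after 8.1 mm of travel, at 9.5 N. I'll lift straight up and check.

```bash
python3 -m crank '[{"x":0,"y":0,"z":0.2,"ax":0,"ay":0,"az":0},{"x":0,"y":0,"z":0,"ax":0,"ay":0,"az":0},{"x":0,"y":0,"z":-5,"ax":0,"ay":0,"az":0},{"x":0,"y":0,"z":-10,"ax":0,"ay":0,"az":0},{"x":0,"y":0,"z":-20,"ax":0,"ay":0,"az":0},{"x":0,"y":0,"z":-35,"ax":0,"ay":0,"az":0},{"x":0,"y":0,"z":-40,"ax":0,"ay":0,"az":0},{"x":0,"y":0,"z":-30,"ax":0,"ay":0,"az":0},{"x":0,"y":0,"z":-10,"ax":0,"ay":0,"az":0},{"x":0,"y":0,"z":0,"ax":0,"ay":0,"az":0}]'; python3 -m crank '[{"x":0,"y":30,"z":0,"ax":0,"ay":0,"az":0},{"x":0,"y":45,"z":0,"ax":0,"ay":0,"az":0},{"x":0,"y":45,"z":0,"ax":0,"ay":0,"az":0},{"x":0,"y":45,"z":0,"ax":0,"ay":0,"az":0},{"x":0,"y":45,"z":0,"ax":0,"ay":0,"az":0},{"x":0,"y":45,"z":0,"ax":0,"ay":0,"az":0},{"x":0,"y":35,"z":0,"ax":0,"ay":0,"az":0},{"x":0,"y":0,"z":0,"ax":0,"ay":0,"az":0},{"x":0,"y":0,"z":0,"ax":0,"ay":0,"az":0},{"x":0,"y":0,"z":0,"ax":0,"ay":0,"az":0}]'
python3 - <<'E'
from h import *
a=grab('top','top9.png')[140:290,160:380,::-1]; b=grab('scene','scene9.png')[150:320,150:370,::-1]
cv2.imwrite('pics/fin.png',np.hstack([cv2.resize(x,(400,300),interpolation=cv2.INTER_CUBIC) for x in(a,b)]))
E
```

```text
time: 16.55
ee_pos: [0.5125, -0.0375, 0.1745]
tool_rot: [0.0, 0.997, 0.077, 0.001]
wrist_force: [-0.7, 0.4, 0.3]
gripper_width: 0.006
grip_force: 0.0
time: 17.55
ee_pos: [0.5558, -0.3228, 0.1717]
tool_rot: [-0.001, 0.997, 0.078, -0.001]
wrist_force: [0.5, -0.1, -0.4]
gripper_width: 0.005
grip_force: 0.0
```

View pics/fin.png

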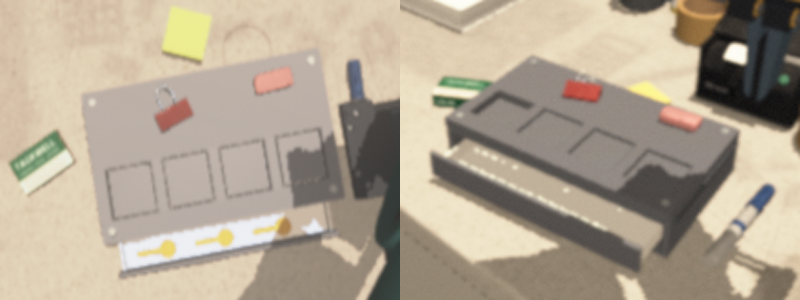

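The pictures show the tray fully out with its keys (front edge near (225,250) in the left half). The left pad is sunk, the small things are where they were, and the hand is well clear above the marker.

```bash
python3 -c "
from plant import close_job
print(close_job())"
```

```text
the job is handed in; nothing more can be done
None
```

The left-hand pad (+y end) was the catch: I pressed it fully in (8 mm), the key tray slid out, the small things stayed put, and the job is handed in with the hand clear; peak push was about 31 N, on the first blank pad.

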